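Snap the end cover onto the spindle bearing

TASK

Fit the grey plastic end cover on the polishing spindle's bearing: lift it off the bench, turn it so that the notch in its skirt faces the bearing's brass grease nipple, set it squarely over the rim by feel and press it straight down against the sprung preload ring until all three clip arms have snapped under the rim and hold it there. Press firmly but with care: no more than 35 N on the bearing at any time, and never tip the cover over. Then let go, and leave the tin, the loupe, the spanner and the polishing tang where they are.

Things in the scene. Friction and masses are not known exactly. Their poses are not given: they have to be found in the camera images.
- cover_hub (a point): Centre of the hub of the loose end cover, stepped grey plastic cap, upright: skirt dia 65 x 31 high, open below, hub dia 34 x 20 on its flat top. This point: on the axis, 41 above the skirt's lower edge, 10 under the hub's top, 10 over the 15 wide shoulder round the hub. x: to the notch (16 wide, 16 high) in the skirt; z up. Skirt inner dia 58.5, so 0.75 play all round on the rim.
- spindle_axis (a point): Spindle axis at the top of the fixed carrier plate (aluminium 130 x 220, 10 thick, two pins 50 high). z up, x to the brass grease nipple (dia 8, sticks out to 42 from the axis, 13 below the rim's top). On the axis a quill carries the bearing: square flange 92, neck dia 51, rim dia 57 and 4 thick. The quill is clamped at an unmeasured height: rim top 60 to 74 above the bench, 21 above the flange.
- preload_ring (a joint): Steel ring dia 44 on a wave spring in the bearing's mouth, its top 11 above the rim's top when free. Value: how far it is pressed down, m: 0 free, about 0.0029 once the clips hold the cover, 0.0036 at its hard stop. It takes 7 N to start it and 10 N at the snap, where the whole push, clips included, is about 12 N.
- clip1 (a joint): Clip arm in a skirt window at 60 deg from the cover's notch, hooked inwards, sprung about its upper end: 0 rad at rest, 0.2 when spread by the rim, near 0 again once it has snapped under it. Lowering the cover: skirt passes the rim's top with cover_hub 41 above it, clips touch it at 32, spread against some 4 N until 27, meet the ring at 24, snap in at 21, hard stop at about 20.4.
- clip2 (a joint): Clip arm at 180 deg from the cover's notch: as clip1.
- clip3 (a joint): Clip arm at 300 deg from the cover's notch: as clip1.
- tang: Polishing tang (black arm 170 long on two steel feet and an aluminium post, 74 high), a bystander; origin on the bench under the arm's middle.
- spanner: Steel spanner, 150 long, lying flat, a bystander; origin under its middle.
- loupe: Black eye loupe, dia 36, 30 high, standing, a bystander; origin under its centre.
- tin: Round grease tin, dia 58, 45 high, standing, a bystander; origin under its centre.
Things that resemble listed ones, but are neither listed nor needed, are in the scene too. Leave any orange, red or turquoise look-alike of the part that bears cover_hub alone.

How it is judged:
By the outcome, as a careful person would: the job done as asked, in the order asked, and still so for the second after the job is handed in, with the robot touching nothing.
It also fails if it takes over 51 s, if anything falls off the work surface, if the arm or the gripper's body presses on something with over 40 N, if the wrist force passes 120 N, or if a joint passes its speed limit or range.

ROBOT

A 6-joint arm with a two-finger parallel gripper is mounted at the origin on the work surface. World frame = base frame: x ahead of the robot, y to its left, z up, the work surface at z = 0. Lengths are in m, angles in rad, forces in N, time in s.
With the tool pointing down it reaches from about 0.3 to 0.825 m from the base axis. Payload 5.4 kg.
Tool frame: the origin (TCP) lies at the very end of the fingers, on their centre line; the grasp point (between the pads) lies 19 mm behind it; z points along the fingers, x is the direction in which the jaws open and shut, and the axes are right-handed (so a half turn about z gives the same grasp; the last joint's range is limited). The gripper opens to 92 mm and grips with 3 to 60 N. Pads are 20 mm wide; open, the fingers measure 128 mm over their backs; the gripper's body (75 mm by 189 mm) begins 69 mm behind the grasp point.
Start: joints at [1.101, 0.158, 1.597, -0, 1.386, -0.21], TCP at [0.148, 0.556, 0.215] pointing down, gripper open.
Joint ranges: [-2.91, 2.91], [-0.94, 2.29], [0.18, 2.7], [-1.29, 4.43], [0.17, 2.64], [-3, 3]. Speed limits (rad/s): [2.57, 2.57, 3.14, 3.14, 3.14, 3.14].

INTERFACE

Orientations are given as a rotation vector (axis times angle).
In Python, from workcell import bot gives the robot as it stands. Calls block until the motion is done:
- bot.goto(position, orientation): joint-space move of the TCP to a pose.
- bot.line_to(position, rot=None, max_speed=0.15): straight line of the TCP; rot=None keeps the orientation; max_speed is the mean speed in m/s.
- bot.set_joints(angles): joint-space move.
- bot.set_gripper(opening, newtons=None): opening from 0.0 (shut) to 1.0 (fully open); newtons is the grip in N (None keeps the last); returns when the fingers have stopped.
- bot.hold(seconds).
- bot.inverse_kinematics(position, orientation): joint angles nearest the present ones, or None.
- bot.read_camera(name): name is "scene" or "top"; returns a dict with "pixels" (420x560x3 uint8, blue, green, red), "fx", "fy", "cx", "cy" (pixels), "k1" (the pictures are not rectified: a ray, as slopes to the right and down, at radius r is drawn at 1 + k1 r^2 times it, then the intrinsics apply), "R" (3x3) and "t" (3): a world point X has camera coordinates R X + t. Camera axes: x right, y down, z forward; pixel columns grow to the right and rows downward; lengths in m; the calibration is good to about 2 mm. A picture is of the moment at which its call begins. There is no depth.
A pose or a line that the arm cannot do raises bot.MotionError and nothing moves.
- bot.job_done(): hands the job in, once; it reports no verdict.
Readings, each from a call of its own:
- bot.current_clock(): time.
- bot.current_joints(): joint angles.
- bot.current_joint_vel(): joint speeds.
- bot.current_effort(): joint torques, N m.
- bot.current_ee_pos(): TCP position.
- bot.current_tool_rot(): TCP orientation.
- bot.current_contact_force(): force on the tool from outside, world axes, zero at the start.
- bot.current_ft_torque(): the same for the moment, N m.
- bot.current_opening(): opening from 0.0 (shut) to 1.0 (fully open).
Only numpy, scipy, OpenCV 4.12 (cv2) and the standard library are available. Lean on these libraries where they do the work, as an engineer would, in place of code of your own. Each camera call takes 0.05 s, during which the arm holds its last target. There are 200 camera calls.

## Working session

There is one attempt and no reset: what is moved stays moved. The work goes in short steps, each a Python script; the robot and the scene stay as the last script left them, time stands still between calls to the robot, and variables do not carry over. Pictures are saved under pics/ and viewed, about 8 in all and at most 12, crops included, and the job is handed in when it is done.

```bash
mkdir -p pics; ls; cat > h.py <<'E'
import numpy as np, cv2
from workcell import bot
def snap(n,f):
    c=bot.read_camera(n); cv2.imwrite(f,c["pixels"]); np.savez(f[:-4],**c); return c
def K(c): return np.array([[c["fx"],0,c["cx"]],[0,c["fy"],c["cy"]],[0,0,1.]]),np.array([float(c["k1"]),0,0,0])
def proj(c,P):
    k,d=K(c); return cv2.projectPoints(np.atleast_2d(np.float64(P)),cv2.Rodrigues(c["R"])[0],np.float64(c["t"]),k,d)[0][:,0]
def px2z(c,uv,z):
    k,d=K(c); s=cv2.undistortPoints(np.float64(uv).reshape(-1,1,2),k,d)[:,0]
    R=np.array(c["R"]); o=-R.T@c["t"]; r=np.c_[s,np.ones(len(s))]@R
    return o+r*((z-o[2])/r[:,2])[:,None]
E
python3 - <<'E'
from h import *
for n in("scene","top"):
    c=snap(n,f"pics/{n}0.png"); print(n,-np.array(c["R"]).T@c["t"],c["fx"],c["k1"]); print(np.array(c["R"]).round(2))
print(bot.current_clock(),bot.current_tool_rot(),bot.current_contact_force())
E
```

```text
pics
scene [ 1.09890364 -0.20102119  0.58994193] 391.1023288435967 -0.04515614481234035
[[ 0.36  0.93  0.01]
 [ 0.65 -0.25 -0.72]
 [-0.67  0.27 -0.69]]
top [0.39329737 0.02674307 1.33326757] 545.3986712537103 -0.15381266924949713
[[-0.01 -1.    0.  ]
 [-0.99  0.01 -0.15]
 [ 0.15 -0.   -0.99]]
0.1 [ 2.48989408e+00  1.91450345e+00 -2.38163985e-03] [-0.50754174  0.34412786  0.265164  ]
```

View pics/scene0.png

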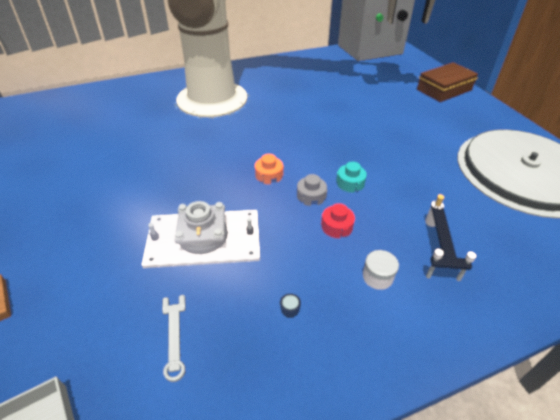

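View pics/top0.png

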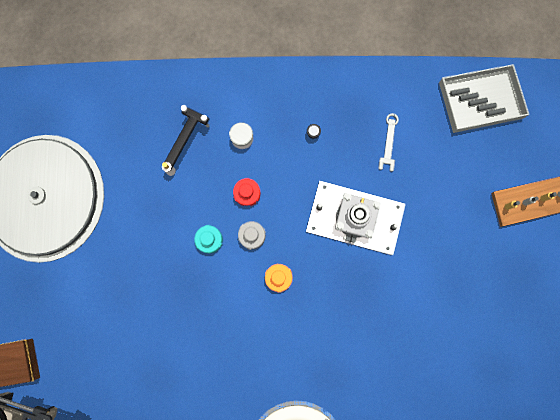

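Top view: the grey cover is at (251,236) and the bearing at (359,214), with its nipple at about (362,201). In the scene view, the cover is at (312,188), the bearing at (200,220) and the nipple at (199,231). I'll enlarge these next.

```bash
python3 - <<'E'
from h import *
s=np.load("pics/scene0.npz");t=np.load("pics/top0.npz")
def crop(c,u,v,w,h,k): return cv2.resize(c["pixels"][v:v+h,u:u+w],None,fx=k,fy=k,interpolation=cv2.INTER_CUBIC)
a=np.hstack([crop(s,287,163,50,50,8)[:300,:400],crop(t,226,211,50,50,8)[50:350]])
a=np.hstack([crop(s,288,168,50,38,8)[:300],crop(t,226,217,50,38,8)[:300]])
b=np.hstack([crop(s,140,194,130,75,3)[:,:390],crop(t,305,180,102,75,4)[:,:408]][0:1]+[crop(t,330,188,51,38,8)[:300,:408]]) if False else np.hstack([cv2.resize(crop(s,165,194,66,50,6),(400,300)),crop(t,334,192,50,38,8)[:300]])
cv2.imwrite("pics/crops.png",np.vstack([a[:,:800],b]))
P=px2z(t,[(251,236)],.031+.02);Q=px2z(t,[(359,213)],.07);N=px2z(t,[(362,200)],.055)
print(P,Q,N,"scene:",proj(s,np.r_[P,Q,N]))
E
```

```text
[[0.51077194 0.09989402 0.051     ]] [[ 0.55922873 -0.15447189  0.07      ]] [[ 0.59229943 -0.16490451  0.055     ]] scene: [[310.97907417 177.27171939]
 [198.83285143 215.34170305]
 [198.34457666 234.369452  ]]
```

View pics/crops.png

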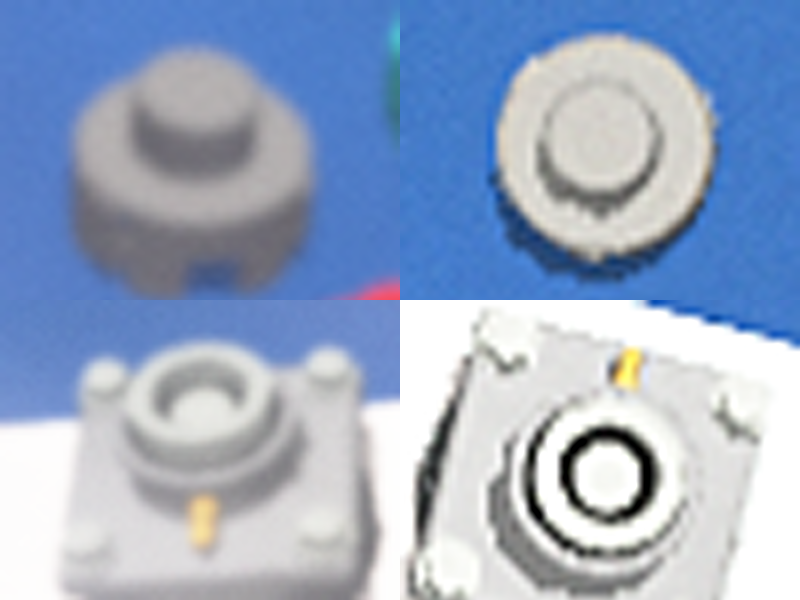

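The scene crop shows the cover's notch at about (314.5,203). The bearing has a 44 mm ring on top, and its nipple faces the scene camera. Next I'll triangulate, fit the yaws and plan the grasp.

```bash
cat >> h.py <<'E'
from scipy.optimize import least_squares
from scipy.spatial.transform import Rotation as Ro
def tri(s,us,t,ut,z=None,x0=(.5,0,.05)):
    f=lambda X:np.r_[proj(s,X)[0]-us,proj(t,X)[0]-ut,0 if z is None else (X[2]-z)*3000]
    r=least_squares(f,x0); return r.x,r.fun.round(1)
def down(yaw): return (Ro.from_euler("z",yaw)*Ro.from_euler("x",np.pi)).as_rotvec()
E
python3 - <<'E'
from h import *
s=np.load("pics/scene0.npz");t=np.load("pics/top0.npz")
C,e=tri(s,(312.1,177.3),t,(250.9,233.4)); print("hubtop free",C,e)
C,e=tri(s,(312.1,177.3),t,(250.9,233.4),.051); print("hubtop",C,e)
print("shoulder c from top",px2z(t,[(251.4,234.5)],.031))
B,e=tri(s,(198.3,210.5),t,(359.5,213.7)); print("ring top",B,e)
for z in(.071,.078,.085):print(z,tri(s,(198.3,210.5),t,(359.5,213.7),z))
def fn(a):
    a=a[0]; d=np.array([np.cos(a),np.sin(a),0]);n=np.array([-d[1],d[0],0]);c=np.r_[C[:2],.016]+.0315*d
    return proj(s,[c+.008*n,c-.008*n])[:,0]-[317.7,311.4]
r=least_squares(fn,[-.4]);print("notch yaw deg",np.degrees(r.x),r.fun)
zt=B[2]-.011-.013
N=px2z(t,[(362.4,198.5)],zt+.003)[0]; print("nipple",N,np.degrees(np.arctan2(*(N-B)[1::-1])),np.hypot(*(N-B)[:2]))
im=t["pixels"][170:265,295:415].min(2); m=(im>150).astype(np.uint8)
m=cv2.morphologyEx(m,cv2.MORPH_CLOSE,np.ones((15,15)))
cs=max(cv2.findContours(m,0,2)[0],key=cv2.contourArea)[:,0]+[295,170]
w=px2z(t,cs,.01)[:,:2]; q=cv2.minAreaRect(np.float32(w*1000)); print("plate",q)
yn=np.radians(-16)
for y in range(-180,180,30):
    a=np.radians(y); j=bot.inverse_kinematics(np.r_[C[:2],.15],down(a)); k=bot.inverse_kinematics(np.r_[B[:2],.15],down(a+yn-r.x[0]))
    print(y,None if j is None else np.round(j[-1],2),None if k is None else np.round(k[-1],2))
E
```

```text
hubtop free [0.51647969 0.0997573  0.05534681] [ 0. -0.  0.  0.  0.]
hubtop [0.51519642 0.10062907 0.05104605] [ 0.   1.1 -0.2  0.7  0.1]
shoulder c from top [[0.51619884 0.10004998 0.031     ]]
ring top [ 0.55635756 -0.15373645  0.07982773] [-0.2  0.  -0.2 -0.   0. ]
0.071 (array([ 0.55309474, -0.15387614,  0.07110781]), array([ 0. ,  2.2, -0.6,  1.8,  0.3]))
0.078 (array([ 0.55568042, -0.15376517,  0.0780228 ]), array([-0.1,  0.5, -0.3,  0.4,  0.1]))
0.085 (array([ 0.55827838, -0.15365578,  0.08493406]), array([-0.3, -1.3,  0.1, -1.1, -0.2]))
notch yaw deg [-10.88253473] [ 0.46619664 -0.40880767]
nipple [ 0.59529476 -0.16541826  0.05882773] -16.700121633339542 0.040651817146262544
plate ((556.890869140625, -154.74659729003906), (221.5692901611328, 132.34950256347656), 73.85946655273438)
-180 None 2.75
-150 2.58 2.23
-120 2.06 1.7
-90 1.53 1.18
-60 1.01 0.66
-30 0.49 0.13
0 -0.04 -0.39
30 -0.56 -0.91
60 -1.08 -1.44
90 -1.61 -1.96
120 -2.13 -2.48
150 -2.66 None
```

```bash
python3 - <<'E'
from h import *
T=bot.current_clock
bot.set_gripper(.65,30)
p=np.array([.516,.1002]); r=down(0.)
bot.goto(np.r_[p,.11],r); print(T(),bot.current_contact_force())
bot.line_to(np.r_[p,.0335],max_speed=.12); print(T(),bot.current_ee_pos(),bot.current_contact_force())
snap("scene","pics/g.png")
bot.set_gripper(0,40); print(T(),bot.current_opening()*92,bot.current_contact_force())
bot.line_to(np.r_[p,.15],max_speed=.2); print(T(),bot.current_contact_force(),bot.current_opening()*92)
b=np.array([.5567,-.1542])
bot.goto(np.r_[b,.16],down(np.radians(-5.3))); print(T(),bot.current_ee_pos(),bot.current_contact_force())
s=snap("scene","pics/h1.png");t=snap("top","pics/h1t.png")
f=lambda c,u,v,w,h:cv2.resize(c["pixels"][v:v+h,u:u+w],(400,h*400//w),interpolation=cv2.INTER_CUBIC)
a=f(s,150,130,100,130);b=f(t,310,150,100,130)
cv2.imwrite("pics/h1c.png",np.hstack([a,b]))
E
```

```text
2.8667 [0.18252013 0.1743861  0.35803399]
3.6583 [0.51635461 0.10033882 0.03377772] [-0.84124628  0.11051007  0.59659291]
4.225 33.09417952701323 [-0.14747509  0.55234039  1.32625155]
4.9583 [-0.67604199 -0.88283559 -1.06323999] 32.7760333077467
5.9667 [ 0.55633413 -0.15282268  0.15918183] [ 0.32734484  0.25639535 -1.17807546]
```

View pics/h1c.png

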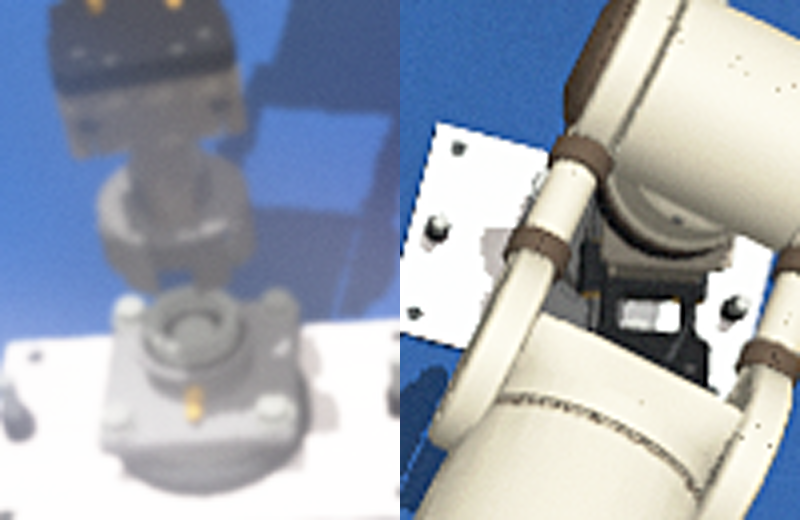

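The cover is held level above the bearing. In the crop, the ring is at (192,330), the nipple at (193,405) and the notch gap at about (185,265), facing the nipple side. Next I'll lower the skirt around the ring, which leaves about 7 mm of play, and probe for the centre.

```bash
cat >> h.py <<'E'
def F(n=6,dt=.01):
    a=[]
    for _ in range(n): a.append(bot.current_contact_force()); bot.hold(dt)
    return np.mean(a,0)
T=bot.current_clock
E
python3 - <<'E'
from h import *
bot.hold(.2); print(T(),bot.current_ee_pos())
a=np.array([bot.current_contact_force() for _ in range(5)]);print("same-time std",a.std(0))
p=np.array([.5567,-.1542,.118])
bot.line_to(p,max_speed=.1); bot.hold(.1); b=F(15); print(T(),b,bot.current_ee_pos())
for z in np.arange(.116,.1079,-.002):
    p[2]=z; bot.line_to(p,max_speed=.03); f=F()-b; print(T(),z,f.round(2),(bot.current_ee_pos()-p).round(5))
    if abs(f).max()>3: break
E
```

```text
6.2667 [ 0.55681604 -0.15318419  0.16004446]
same-time std [0. 0. 0.]
7.0583 [-0.19716745 -0.18981629 -0.67686434] [ 0.5572653  -0.1545041   0.11890149]
7.3583 0.116 [ 0.39  0.47 -0.3 ] [-4.e-05  4.e-05 -4.e-05]
7.6583 0.114 [ 0.29  0.14 -0.28] [-9.0e-05  3.0e-05 -1.3e-04]
7.9583 0.112 [ 0.1   0.45 -0.03] [-5.e-05  4.e-05 -1.e-04]
8.2583 0.11 [ 0.69  0.26 -0.54] [-7.0e-05  3.0e-05 -1.1e-04]
8.5583 0.108 [-0.46 -0.06 -0.67] [-4.e-05  4.e-05 -9.e-05]
```

```bash
cat >> h.py <<'E'
def probe(c,d,b,start=.004,step=.0008,thr=2.5,lim=.0115):
    s=start; fp=0
    bot.line_to(c+start*d,max_speed=.06)
    while s<lim:
        f=-(F(5)-b)@d
        if f>thr: return s-step*(f-thr)/max(f-fp,.1) if s>start else s, f
        fp=f; s+=step; bot.line_to(c+s*d,max_speed=.03)
    return None,f
E
python3 - <<'E'
from h import *
b=F(8); print(b); c=np.array([.5567,-.1542,.108]); yn=np.radians(-16.1)
for th in (90,30):
    d=np.r_[np.cos(yn+np.radians(th)),np.sin(yn+np.radians(th)),0]
    r1=probe(c,d,b); r2=probe(c,-d,b); print(th,r1,r2,T())
    if r1[0] is None or r2[0] is None: break
    c=c+d*(r1[0]-r2[0])/2
bot.line_to(c,max_speed=.05); print(c,F(8)-b,T())
E
```

```text
[ 0.15225845  0.08946824 -1.19375327]
90 (np.float64(0.007142687764662214), np.float64(2.6531140184971735)) (np.float64(0.009475999986214257), np.float64(2.8083954947921073)) 12.5
30 (np.float64(0.007457427923792985), np.float64(4.8484321549836755)) (np.float64(0.008547589462422985), np.float64(3.618344027216919)) 16.475
[ 0.55584735 -0.15545184  0.108     ] [-0.29857711 -0.21405102  0.00737724] 16.8583
```

```bash
python3 - <<'E'
from h import *
c=np.array([.55577,-.15515,.108]); bot.line_to(c,max_speed=.05); b=F(8); m0=np.array(bot.current_ft_torque())
for z in np.arange(.1065,.084,-.0015):
    c[2]=z; bot.line_to(c,max_speed=.03); f=F(4)-b; print(round(T(),2),round(z,4),f.round(2),(bot.current_ft_torque()-m0).round(2),round(bot.current_ee_pos()[2],4))
    if abs(f).max()>3: break
E
```

```text
17.46 0.1065 [ 0.33 -0.35  0.48] [0.   0.01 0.05] 0.1064
17.74 0.105 [-0.24 -0.1   0.2 ] [0.09 0.01 0.03] 0.1049
18.02 0.1035 [ 0.37 -0.43  0.64] [ 0.07  0.02 -0.03] 0.1034
18.31 0.102 [-0.29  0.36  0.09] [0.06 0.01 0.03] 0.1019
18.59 0.1005 [-0.26  0.35  0.16] [ 0.09  0.04 -0.  ] 0.1004
18.88 0.099 [ 0.35 -0.27  0.53] [-0.04  0.1  -0.03] 0.0989
19.16 0.0975 [ 0.3  -0.02  0.49] [0.03 0.06 0.  ] 0.0974
19.44 0.096 [ 0.04 -0.15  0.42] [0.06 0.06 0.04] 0.096
19.73 0.0945 [ 0.08 -0.01  1.01] [ 0.07  0.   -0.04] 0.0945
20.01 0.093 [ 0.09 -0.27  1.65] [ 0.01 -0.    0.03] 0.093
20.29 0.0915 [-0.01 -0.1   1.45] [-0.01 -0.02  0.07] 0.0914
20.57 0.09 [ 0.9  -0.64  0.61] [-0.03 -0.04  0.02] 0.0896
20.86 0.0885 [ 0.42 -0.03  1.6 ] [ 0.01 -0.03  0.07] 0.0885
21.14 0.087 [-1.09  0.49  6.78] [0.14 0.24 0.02] 0.0878
```

The skirt has passed the rim freely. The clips touched at about z = 0.0945, and the 7 N at 0.0875 matches the ring. I'll press on.

```bash
python3 - <<'E'
from h import *
c=np.array([.55577,-.15515,.087]); b0=-1.1; m0=np.array(bot.current_ft_torque())
for z in np.arange(.0865,.0765,-.0005):
    c[2]=z; bot.line_to(c,max_speed=.02); f=F(4); p=bot.current_ee_pos(); print(round(T(),2),round(z,4),f.round(2),(bot.current_ft_torque()-m0).round(2),p.round(4),round(bot.current_opening()*92,1))
    if f[2]>17: break
s=snap("scene","pics/p1.png")
cv2.imwrite("pics/p1c.png",cv2.resize(s["pixels"][150:270,140:270],None,fx=5,fy=5,interpolation=cv2.INTER_CUBIC))
E
```

```text
21.43 0.0865 [-1.82  0.73  6.78] [0.03 0.12 0.  ] [ 0.5561 -0.1553  0.0875] 33.0
21.71 0.086 [-2.08  1.13  7.33] [0.07 0.2  0.06] [ 0.5562 -0.1553  0.0872] 33.2
21.99 0.0855 [-2.13  1.15  7.54] [0.12 0.25 0.03] [ 0.5562 -0.1553  0.0868] 33.2
22.27 0.085 [-2.32  1.05  7.85] [ 0.11  0.23 -0.03] [ 0.5563 -0.1554  0.0864] 33.1
22.56 0.0845 [-2.26  1.22  8.47] [ 0.13  0.24 -0.01] [ 0.5563 -0.1554  0.0859] 32.6
22.84 0.084 [-1.81  1.18  7.94] [ 0.12  0.19 -0.01] [ 0.5564 -0.1554  0.0854] 32.7
23.12 0.0835 [-1.55  1.28  9.29] [0.15 0.3  0.06] [ 0.5565 -0.1555  0.0851] 32.9
23.41 0.083 [-2.58  1.17  9.97] [0.15 0.35 0.07] [ 0.5565 -0.1555  0.0848] 33.0
23.69 0.0825 [-3.79  1.83 12.58] [0.27 0.52 0.08] [ 0.5566 -0.1555  0.0848] 33.0
23.98 0.082 [-5.21  2.14 15.57] [ 0.34  0.79 -0.02] [ 0.5566 -0.1555  0.0847] 33.0
24.26 0.0815 [-6.32  2.6  18.14] [0.4  0.98 0.02] [ 0.5567 -0.1556  0.0847] 32.8
```

View pics/p1c.png

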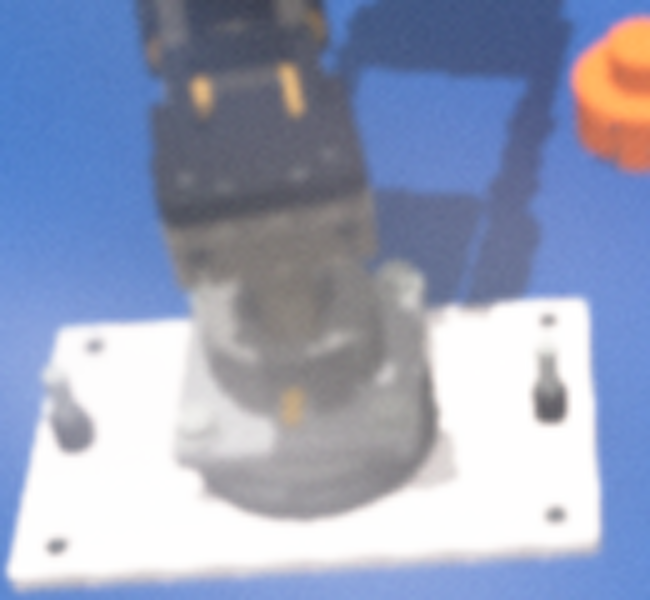

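The nipple (290,405) sits in the notch opening and the cover looks low and square. The force went stiff at z = 0.0847. I'll take out the lateral load and check tilt, then unload to see whether the clips hold.

```bash
python3 - <<'E'
from h import *
r=Ro.from_rotvec(bot.current_tool_rot()); print("tool axis",r.as_matrix()[:,2].round(4))
c=np.array([.5549,-.1549,.0815])
bot.line_to(c,max_speed=.02); print(T(),F(5).round(2),bot.current_ee_pos().round(4),bot.current_ft_torque())
z0=c.copy()
for z in np.arange(.0825,.0881,.0007):
    c=np.r_[.5558-.0009*min(1,max(0,(.0865-z)/.005)),-.15515+.0002*min(1,max(0,(.0865-z)/.005)),z]
    bot.line_to(c,max_speed=.02); f=F(5); print(round(T(),2),round(z,4),f.round(2),bot.current_ee_pos().round(4),np.round(bot.current_ft_torque(),2))
    if f[2]<-5: break
E
```

```text
tool axis [ 0.0015 -0.0011 -1.    ]
24.5583 [-2.68  2.03 15.7 ] [ 0.5566 -0.1555  0.0847] [0.40344355 0.7189899  0.0206874 ]
24.89 0.0825 [-0.82  1.34 10.62] [ 0.5566 -0.1555  0.0848] [0.13 0.36 0.07]
25.18 0.0832 [-0.47  1.28  9.42] [ 0.5566 -0.1555  0.0852] [ 0.21  0.32 -0.03]
25.48 0.0839 [0.08 0.06 7.56] [ 0.5566 -0.1555  0.0854] [ 0.02  0.13 -0.03]
25.77 0.0846 [ 2.1  -0.17  5.77] [ 0.5565 -0.1555  0.0854] [-0.07 -0.22  0.01]
26.06 0.0853 [ 3.45 -1.07  2.75] [ 0.556  -0.1554  0.0855] [-0.27 -0.51 -0.01]
26.35 0.086 [ 3.69 -1.66 -1.34] [ 0.5555 -0.1551  0.0856] [-0.3  -0.56  0.03]
26.64 0.0867 [ 3.42 -2.06 -7.45] [ 0.5551 -0.1549  0.0857] [-0.53 -0.74 -0.01]
```

The clips hold: with the pull going from +9 to -7 N, z stayed at about 0.0855, which is 0.7 mm above the hard stop. I'll do one more laterally balanced press so all three clips are seated, then release.

```bash
python3 - <<'E'
from h import *
for q in ([.5560,-.1554,.0855],[.5550,-.1550,.0830],[.5544,-.1546,.0815],[.5540,-.1543,.0805]):
    bot.line_to(q,max_speed=.02); f=F(5); print(round(T(),2),f.round(2),bot.current_ee_pos().round(4),np.round(bot.current_ft_torque(),2),Ro.from_rotvec(bot.current_tool_rot()).as_matrix()[:2,2].round(4))
    if f[2]>22: break
for q in ([.5550,-.1550,.083],[.5560,-.1554,.0855],[.5562,-.1555,.0858]):
    bot.line_to(q,max_speed=.02); print(round(T(),2),F(5).round(2),bot.current_ee_pos().round(4))
bot.set_gripper(.6,40); bot.hold(.1); print(T(),F(5),bot.current_opening()*92)
bot.line_to([.5562,-.1555,.15],max_speed=.1); bot.goto([.45,.05,.3],down(0)); print(T())
s=snap("scene","pics/e.png");t=snap("top","pics/et.png")
f=lambda c,u,v,w,h,k:cv2.resize(c["pixels"][v:v+h,u:u+w],None,fx=k,fy=k,interpolation=cv2.INTER_CUBIC)
cv2.imwrite("pics/ec.png",np.hstack([f(s,165,185,66,66,6),f(t,326,180,66,66,6)]))
cv2.imwrite("pics/eall.png",np.hstack([cv2.resize(s["pixels"],(400,300)),cv2.resize(t["pixels"],(400,300))]))
E
```

```text
26.93 [-1.6   0.78  1.1 ] [ 0.5552 -0.1549  0.0855] [ 0.06  0.4  -0.08] [-0.0021  0.0009]
27.26 [-1.77  1.24  8.86] [ 0.5561 -0.1555  0.0852] [0.08 0.42 0.03] [ 0.0023 -0.0012]
27.55 [-2.71  0.91 13.34] [ 0.5562 -0.1555  0.0848] [ 0.13  0.66 -0.04] [ 0.0038 -0.0022]
27.84 [-3.7   1.62 17.96] [ 0.5562 -0.1555  0.0847] [ 0.21  0.94 -0.04] [ 0.0046 -0.0028]
28.13 [-1.36  0.98  9.46] [ 0.5563 -0.1556  0.0851]
28.46 [ 1.03 -0.67  0.61] [ 0.5562 -0.1555  0.0855]
28.75 [ 1.92 -0.95 -1.92] [ 0.5562 -0.1555  0.0856]
29.4 [-0.175096    0.14713529  0.45912283] 55.53002529263664
31.3
```

View pics/ec.png

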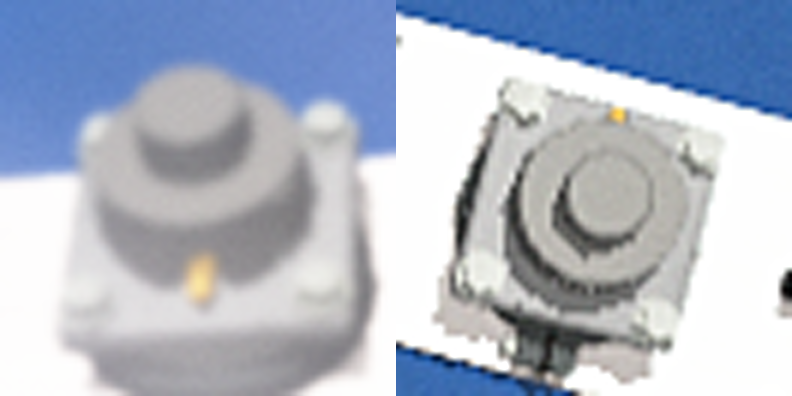

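View pics/eall.png

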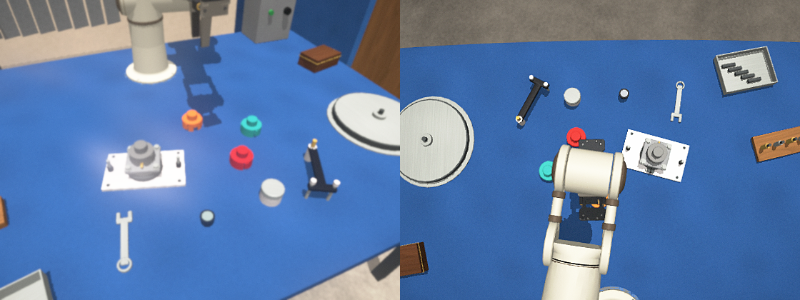

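```bash
python3 - <<'E'
from h import *
s=np.load("pics/e.npz");t=np.load("pics/et.npz")
k=lambda x,o:(x+.5)/6-.5+o
print(tri(s,(k(191,165),k(105,185)),t,(k(610-396,326),k(192,180))))
a=np.load("pics/scene0.npz")["pixels"];b=s["pixels"]
d=cv2.absdiff(a,b).max(2)
for n,(u,v) in dict(tin=(381,268),loupe=(290,304),spanner=(174,335),tang=(450,235),red=(338,220)).items(): print(n,np.percentile(d[v-25:v+25,u-25:u+25],98))
bot.job_done(); print(T())
E
```

```text
(array([ 0.55816686, -0.15440436,  0.1031281 ]), array([-0.2,  0. , -0.3, -0. ,  0. ]))
tin 7.0
loupe 7.0
spanner 7.0
tang 7.0
red 80.0
the job is handed in; nothing more can be done
the job is handed in; nothing more can be done
```

The end cover is fitted on the bearing, let go, and the job was handed in at about 31 s.

**What I did:** I gripped the cover by its hub, turned it about 5° so the notch faced the nipple, and lowered the skirt around the preload ring. I then probed sideways against the ring to find the centre and pressed straight down. The highest reading was about 18 N (19 N net), against the 35 N limit.

**Checks that agree:**
- **Clips:** Pressing stopped hard at TCP z = 0.0847. Pulling up to about 6 N net afterwards left it held at about 0.0855, close to the 0.6 mm expected between the hard stop and the clipped position. A second press gave the same heights.
- **Notch and height:** After release, the pictures show the cover sitting level with the nipple in its notch. The hub top is at z ≈ 0.103, which matches a rim at 0.072.
- **Bystanders:** The picture areas around the tin, loupe, spanner and tang are unchanged.

**Checks that disagreed or remain unproven:**
- **Rim height:** My first camera estimate was about 0.069, but by feel it came to about 0.072.
- **Snap signal:** I saw only a slight dip in force on the way down, not a sharp drop at the snap. That all three clips are in is inferred from the hard stop and the pull test, not seen one by one.
- **Lateral load:** There was up to about 7 N of sideways force while pressing, from the arm flexing.
- **Red look-alike:** The picture area around it changed. That is probably because the area also covers the spot where the grey cover had stood. I never approached it, and it looks unmoved in the last picture.

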